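# Reset the coffee grinder behind its sliding guard

## Task

Change the setting of the coffee grinder on the counter: slide its glass guard fully open, slacken the lock ring by about an eighth of a turn (counter-clockwise from above), then turn the adjuster above it so that its pointed nose points straight at the domed stud. Leave the adjuster there, tighten the lock ring again fully home and slide the guard fully shut. Leave the crockery, bottles and tools around the grinder just where they are.

Things in the scene. Friction and masses are not known exactly. Their poses are not given: they have to be found in the camera images.
- grinder: Low dark steel coffee grinder, fixed, 210 mm deep; origin on the counter. x: away from its front; y: along the guard's track. Right: open well (inside x -83 to 83, y -188 to -25 mm, floor 30, rim 118 mm high) holding lock ring and adjuster on one upright axis at x 0, y -105 mm. Middle: deck, y -25 to 170, for the open guard. Left: hopper tower, y 170 to 290 mm, 242 mm high.
- guard_handle (a point): Grip point of the guard's handle, moving with the guard: a steel fin on the glass pane, 12 mm thick along the grinder's y, 50 mm long along its x, 116 to 150 mm above the counter; the point is on its centreline, 140 mm up. Pinch it across its thickness from above. Pane 186 x 176 mm, centred under the fin, top face 116 mm up (edge strips 118 mm).
- guard (a joint): Glass guard sliding level along the grinder's +y: 0 = fully shut over the well (end stop), 0.17 m = fully open (end stop). Starts shut or up to 35 mm ajar. Friction about 2 N; stays where it is left.
- ring_axis (a point): Point on the lock ring's axis, 62 mm above the counter; turns with the ring. The ring is steel, 50 to 70 mm above the counter, 55 mm round with two flat lugs 36 mm wide, 56 mm over the flats; the flats face along this frame's +y and -y (the grinder's y when tight). Grip across the flats, fingers straddling the adjuster above.
- lock_ring (a joint): Lock ring's angle in rad: 0 = tight (end stop), grows counter-clockwise seen from above as it loosens, up to 1.2 (end stop). Friction about 0.2 N m; stays where it is left, and does not rise or sink as it turns. Starts within 0.03 of tight.
- adjuster_axis (a point): Point on the adjuster's axis (same axis as the ring), 94 mm above the counter; turns with it; its +x is the direction of the pointed nose. Aluminium bar grip 13 mm wide, reaching 18 mm behind the axis and 21 mm ahead to the nose tip, 79 to 103 mm above the counter, on a 34 mm disc. Pinch across the bar's width from above.
- adjuster (a joint): Adjuster's angle in rad, growing counter-clockwise from above; 0 = nose towards the grinder's front (its -x); stops at -1.5 and 1.5. Starts between -0.25 and 0.25. Friction about 0.1 N m; stays where it is left.
- dome_stud: Round domed steel stud, 14 mm across, 7 mm high, fixed on the well floor 49 to 66 mm from the adjuster's axis, in front of it and to its left or right: the wanted setting. Origin at the centre of its foot.
- bar_stud: Plain steel bar-shaped stud, 24 x 9 mm, 6 mm high, fixed on the well floor on the other side: another setting, not wanted. Origin at the centre of its foot.
- mug: White mug, 80 mm across, 90 mm high, handle at its +y, loose on the counter; a bystander. Origin under its centre.
- tamper: Steel tamper standing upright, 56 mm across, 80 mm high, loose on the counter; a bystander. Origin under its centre.
- sugar_bowl: White bowl, 100 mm across, 55 mm high, loose on the counter; a bystander. Origin under its centre.
- syrup: Amber bottle, 64 mm across, 200 mm high, loose on the counter; a bystander. Origin under its centre.
- jar: Glass jar, 84 mm across, 110 mm high, loose on the counter; a bystander. Origin under its centre.
- milk_jug: Small steel pot with two ear handles, 76 mm across, 85 mm high, loose on the counter; a bystander. Origin under its centre.
- spoon: Steel spoon lying along its x, 150 mm long, loose on the counter; a bystander. Origin under its centre.

How it is judged:
By the outcome, as a careful person would: the job done as asked, in the order asked, and still so for the second after the job is handed in, with the robot touching nothing.
It also fails if it takes over 72 s, if anything falls off the work surface, if the arm or the gripper's body presses on something with over 40 N, if the wrist force passes 120 N, or if a joint passes its speed limit or range.

## Robot

A 7-joint arm with a two-finger parallel gripper is mounted at the origin on the work surface. World frame = base frame: x ahead of the robot, y to its left, z up, the work surface at z = 0. Lengths are in mm, angles in degrees, forces in N, time in s.
With the tool pointing down it reaches from about 350 to 900 mm from the base axis. Payload 19.9 kg.
Tool frame: the origin (TCP) lies at the very end of the fingers, on their centre line; the grasp point (between the pads) lies 19 mm behind it; z points along the fingers, y is the line along which they close (so a half turn about z gives the same grasp; the last joint's range is limited). The gripper opens to 85 mm and grips with 20 to 120 N. Pads are 22 mm wide; open, the fingers measure 114 mm over their backs; the gripper's body (76 mm by 85 mm) begins 54 mm behind the grasp point. The pads swing forward as they close: fully open they stand 13 mm farther back than shut.
Start: joints at [-2.378, 23.915, -0.59, 92.452, 0.269, 63.638, -3.037], TCP at [624.981, 0.003, 231.26] pointing down, gripper open.
Joint ranges: [-161.28, 161.28], [-22.2, 115.67], [-73.04, 71.86], [3.21, 147.25], [-68.34, 248.33], [10.77, 114.83], [-161.83, 161.83]. Speed limits (degrees/s): [108.29, 108.29, 136.94, 136.94, 172.46, 172.46, 172.46].

## Interface

Orientations are given as [roll, pitch, yaw] about the fixed x, y, z axes, in that order (R = Rz(yaw) Ry(pitch) Rx(roll)).
In Python, from rig import * gives the robot as it stands.
- The arm moves only by the tool servo_tool, never from a script. Its argument "increments" is a list of rows, each an object with "slide": the shift along the world's x, y, z normalised to -1 to 1, where 1 is 0.02 m, a list of three; "turn": the turn, a rotation vector about the world's x, y, z normalised to -1 to 1, where 1 is 0.15 rad, a list of three; "hand": the opening, from 0 (shut) to 1 (fully open). In form: [{"slide": [dx, dy, dz], "turn": [ax, ay, az], "hand": hand}, ...]. A call has 1 to 20 rows; each row shifts and turns the commanded pose from where the row before left it; what a row does not reach is not made up. A row lasts 1/10 s, in which the tool goes at most 50 mm and 8.59 degrees, less where a joint would pass 70% of its speed; a pose out of reach is approached as far as the arm can. A call with a number of a shift or a turn outside -1 to 1 is refused whole. A call with a gripper value outside its range is refused whole. The fingers move at their own pace and stop on an object; "grip_force" is the grip in N (left out, the last holds). Time passes only in rows, so rows that do not move let the fingers close. It gives the time, the measured TCP pose, the force, the opening and the grip force at its end, in the units of the state.
- observe(): the state, without advancing time (a new reading comes with each control period).
- read_camera(name): name is "scene" or "side" or "wrist"; returns a dict with "img" (400x640x3 uint8, red, green, blue), "z_map" (400x640 float32, mm along the optical axis (not along the pixel's ray), 0 where there is no reading), "fx", "fy", "cx", "cy" (pixels), "rvec" (rotation vector, rad) and "tvec" (3), from world to camera coordinates, as OpenCV has them; the wrist camera has in their place "mount" (4x4, takes a point from camera to tool coordinates, whose origin is the TCP and whose axes are the flange's). Camera axes: x right, y down, z forward; pixel columns grow to the right and rows downward; lengths in mm; the calibration is good to about 2 mm. A picture is of the moment at which its call begins: read the wrist's pose just before it.
- job_done(): hands the job in; it is judged then, once.
Trained networks look in a picture, given as the dict that the camera call returned (one of the last four; its "shot" number tells which), for a name from the list of things; names that differ only in an ending like _2 or _b are one class to them, and where a whole thing is asked for, a point or a joint stands for the part that bears it (a point fixed in the world has none). Each returns a list of dicts, best first, with "confidence" (0 to 1); they miss things now and then, are a little off and sometimes report something else, mostly with a low value. They report only what shows in the picture. A call takes as long as a camera call.
- find_in(picture, target): "xy" ([column, row] in pixels, amid what is visible of it).
- silhouettes(picture, target): "pixels" (400x640 bool, what is visible of it) and "xy" ([column, row] in pixels, amid what is visible of it).
The state is a dict: "clock": time; "joint_positions": joint angles; "dq": joint speeds; "effort": joint torques, N m; "position": TCP position; "eef_rot": TCP orientation; "ft_force": force on the tool from outside, world axes, zero at the start; "moment": the same for the moment, N m; "finger_gap": opening from 0.0 (shut) to 1.0 (fully open); "grip_force": force on a finger pad.
Only numpy, scipy, OpenCV 4.12 (cv2) and the standard library are available. Lean on these libraries where they do the work, as an engineer would, in place of code of your own. Each camera call takes 0.05 s, during which the arm holds its last target. There are 200 camera calls.

## Working session

There is one attempt and no reset: what is moved stays moved. The work goes in short steps, Python scripts to look and compute and a tool call to move; the robot and the scene stay as the last step left them, time stands still between calls to the robot, and variables do not carry over. Pictures are saved under pics/ and viewed, at most 10 in all, crops included, and the job is handed in when it is done.

Besides the shell and the picture viewer there is one more tool, called after "Request:" by a JSON object that holds its "method" and its "body". servo_tool: Moves the arm, as the interface text tells. Scaled input: -1 to 1 covers 0.02 m each way for a shift and 0.15 rad each way for a turn. Its arguments: {"type":"object","properties":{"increments":{"type":"array","items":{"type":"object","properties":{"slide":{"type":"array","items":{"type":"number"}},"turn":{"type":"array","items":{"type":"number"}},"hand":{"type":"number"}}}},"grip_force":{"type":"number"}},"required":["increments"]}

```bash
ls; mkdir -p pics
cat > h.py <<'E'
from rig import *
import numpy as np, cv2
from scipy.spatial.transform import Rotation as R
def cam(name):
    s=observe(); p=read_camera(name)
    if 'mount' in p:
        T=np.eye(4); T[:3,:3]=R.from_euler('xyz',s['eef_rot'],degrees=True).as_matrix(); T[:3,3]=s['position']
        p['c2w']=T@np.array(p['mount'])
    else:
        T=np.eye(4); T[:3,:3]=R.from_rotvec(np.ravel(p['rvec'])).as_matrix(); T[:3,3]=np.ravel(p['tvec'])
        p['c2w']=np.linalg.inv(T)
    return p
def ray(p,xy):
    d=np.array([(xy[0]-p['cx'])/p['fx'],(xy[1]-p['cy'])/p['fy'],1.]); return p['c2w'][:3,3],p['c2w'][:3,:3]@d
def atz(p,xy,z):
    o,d=ray(p,xy); return o+d*(z-o[2])/d[2]
def bydepth(p,xy):
    o,d=ray(p,xy); u,v=int(round(xy[0])),int(round(xy[1])); w=p['z_map'][v-1:v+2,u-1:u+2]; w=w[w>0]
    return o+d*np.median(w) if len(w) else None
def cloud(p,m=None):
    z=p['z_map']; m=(z>0) if m is None else m&(z>0); v,u=np.nonzero(m); zz=z[v,u]
    P=np.c_[(u-p['cx'])/p['fx']*zz,(v-p['cy'])/p['fy']*zz,zz]; return P@p['c2w'][:3,:3].T+p['c2w'][:3,3]
def proj(p,X):
    T=np.linalg.inv(p['c2w']); c=T[:3,:3]@np.array(X)+T[:3,3]; return c[0]/c[2]*p['fx']+p['cx'],c[1]/c[2]*p['fy']+p['cy']
def tri(a,xa,b,xb):
    o1,d1=ray(a,xa);o2,d2=ray(b,xb); A=np.c_[d1,-d2]; t=np.linalg.lstsq(A,o2-o1,rcond=None)[0]
    q1,q2=o1+d1*t[0],o2+d2*t[1]; return (q1+q2)/2,np.linalg.norm(q1-q2)
def save(p,n,box=None,k=1):
    im=p['img'][:,:,::-1]
    if box: im=im[box[1]:box[3],box[0]:box[2]]
    cv2.imwrite('pics/'+n,cv2.resize(im,None,fx=k,fy=k,interpolation=cv2.INTER_CUBIC))
E
python3 - <<'E'
from h import *
np.set_printoptions(precision=1,suppress=True)
print(observe())
ims=[]
for n in ['scene','side','wrist']:
    p=cam(n); save(p,n+'0.png'); print(n,p['c2w'][:3,3],p['fx'])
    for t in ['grinder','guard_handle','lock_ring','adjuster','dome_stud','bar_stud','mug','tamper','sugar_bowl','syrup','jar','milk_jug','spoon']:
        r=find_in(p,t)
        if r: print(n,t,np.array(r[0]['xy']),round(r[0]['confidence'],2),bydepth(p,r[0]['xy']))
a=cv2.imread('pics/scene0.png');b=cv2.imread('pics/side0.png')
cv2.imwrite('pics/both.png',cv2.resize(np.vstack([a,b]),(480,600)))
E
```

```text
pics
{'clock': 0.0, 'joint_positions': array([-2.4, 23.9, -0.6, 92.5,  0.3, 63.6, -3. ]), 'dq': array([-0.1, -0. , -0. ,  0. , -0.1, -0.1, -0. ]), 'effort': array([  0. , -86.4,   0.7, -43.5,   0. ,   0. ,   0. ]), 'position': array([624.7,   0. , 230.7]), 'eef_rot': array([-179.9,    0. ,   90. ]), 'ft_force': array([-1.3,  0.1, -0.5]), 'moment': array([-0.1, -0. , -0. ]), 'grip_force': 0.0, 'finger_gap': 1.0021383760349376}
scene [1173.3  -31.6  952.4] 463.8978511236124
scene grinder [361.5 204.7] 0.95 [613.3 171.  107.4]
scene guard_handle [289.1 214. ] 0.62 [619.8   8.5 137.3]
scene mug [296.8 157.4] 0.97 [388.3  64.9  44.2]
scene tamper [342.5 152.2] 0.51 [428.2 175.6  78.1]
scene sugar_bowl [208.8 200.4] 0.55 [ 449.5 -172.7   15.7]
scene syrup [213.2 236.7] 0.75 [ 633.1 -154.6  129.8]
scene jar [398.4 259.2] 0.74 [763.8 206.5 109.9]
scene milk_jug [309.8 289.7] 0.87 [739.8  22.2   6.5]
scene spoon [472.9 202.7] 0.6 [608.4 463.6  10.1]
side [ 338.8 1010.2 1179.7] 497.77965841989896
side grinder [323.3 235.1] 0.63 [536.1 326.8 243.1]
side guard_handle [335.  175.9] 0.95 [587.7  1
[... 243 characters left out ...]
3] 0.67 [ 582.9 -138.5  101.7]
side jar [264.7 228.4] 0.83 [724.1 249.9 110.3]
side milk_jug [284.4 182. ] 0.71 [737.8  46.4  82.3]
side spoon [295.3 324.9] 0.73 [578.7 448.9   2.3]
wrist [625.4  66.8 374.3] 283.9470290660971
wrist grinder [285.8 128.9] 0.61 [596.9  61.4 116.2]
wrist guard_handle [287.4 170.9] 0.69 [597.3  24.  116.3]
wrist mug [112.7 132.5] 0.67 [383.8  55.5  31.6]
wrist tamper [126.7  12.4] 0.87 [446.  166.5  71.8]
wrist sugar_bowl [236.  309.7] 0.96 [ 511.4 -184.4   33.3]
wrist syrup [420.2   6.4] 0.7 [728.1 179.7  47.8]
wrist jar [422.6   8.6] 0.56 [732.6 179.7  41.9]
wrist milk_jug [447.5 165. ] 0.72 [793.9  13.5   5.6]
wrist spoon [113.8 132.8] 0.55 [384.   55.1  30.1]
```

View pics/both.png

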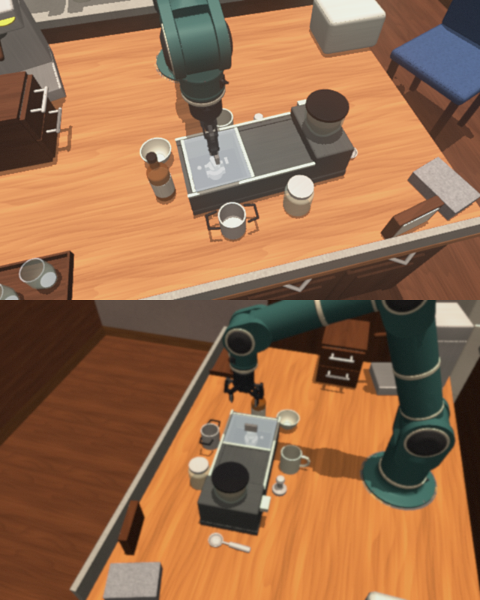

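View pics/wrist0.png

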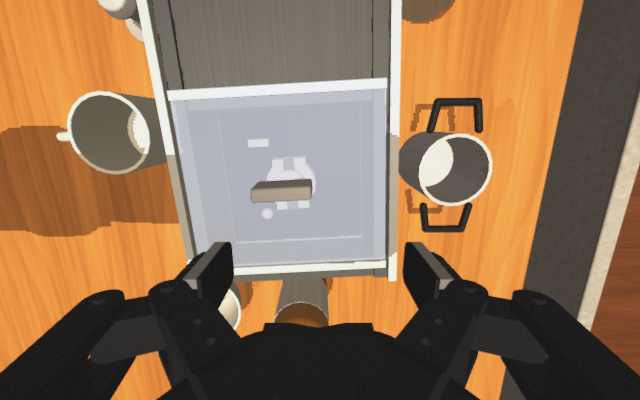

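The pictures show the grinder with the guard nearly shut, its fin at about (281,190) in the wrist view. The bar stud is at about (258,143), the dome stud at (267,213), and the ring and adjuster sit under the glass at about (291,183). World +x points right in that image and +y points up.

Run:
```python
from h import *
np.set_printoptions(precision=1,suppress=True)
S={n:cam(n) for n in ['wrist','scene','side']}
for n,p in S.items():
    P=cloud(p); 
    roi=(P[:,0]>460)&(P[:,0]<760)&(P[:,1]>-130)&(P[:,1]<230)
    top=P[roi&(P[:,2]>108)&(P[:,2]<124)]
    # keep main component via 2D raster
    g=np.zeros((400,400),np.uint8); g[(top[:,0]-400).astype(int)[:],(top[:,1]+150).astype(int)]=1
    g=cv2.morphologyEx(g,cv2.MORPH_CLOSE,np.ones((9,9))); g=cv2.morphologyEx(g,cv2.MORPH_OPEN,np.ones((15,15)))
    k,l,st,c=cv2.connectedComponentsWithStats(g); i=1+np.argmax(st[1:,4])
    q=np.argwhere(l==i).astype(np.float32)+[400,-150]
    r=cv2.minAreaRect(q.astype(np.float32)); print(n,'top rect',r,'z',np.median(top[:,2]))
    roi=(P[:,0]>540)&(P[:,0]<660)&(P[:,1]>-40)&(P[:,1]<70)
    f=P[roi&(P[:,2]>128)&(P[:,2]<156)]
    if len(f)>5: print(n,'fin',len(f),cv2.minAreaRect(f[:,:2].astype(np.float32)),np.percentile(f[:,2],[5,50,95]))
    m=silhouettes(p,'guard_handle')
    if m: 
        f=cloud(p,m[0]['pixels']); print(n,'sil',m[0]['pixels'].sum(),m[0]['xy'],m[0]['confidence'],np.percentile(f[:,2],[5,50,95]))
        tp=f[f[:,2]>142]
        if len(tp): print('  top',len(tp),tp.mean(0),cv2.minAreaRect(tp[:,:2].astype(np.float32)))
w=S['wrist']
# pane/rail edges: line pixels at z=118
for a,b in [((390,90),(384,270)),((140,20),(187,260)),((165,95),(385,82)),((200,272),(386,265))]:
    A=atz(w,a,118);B=atz(w,b,118);print(A,B,np.degrees(np.arctan2(B[1]-A[1],B[0]-A[0])))
save(w,'w1.png',(130,60,420,290),2.7)
```

```text
wrist top rect ((592.1657104492188, 36.35082244873047), (209.5520782470703, 259.7983093261719), 3.012787342071533) z 116.64491624887253
wrist fin 1148 ((594.4657592773438, 10.16829776763916), (50.1239013671875, 12.507514953613281), 3.045466661453247) [132.6 150.  151.4]
wrist sil 37019 [287.9, 172.2] 0.59 [115.5 116.7 119.2]
  top 977 [594.5  11.1 151.6] ((594.6809692382812, 6.104337692260742), (50.123939514160156, 20.6395206451416), 3.031374216079712)
scene top rect ((592.34619140625, 69.49180603027344), (210.46841430664062, 328.2912292480469), 3.044778347015381) z 116.3054898529187
scene fin 65 ((611.1483154296875, 9.319263458251953), (22.045717239379883, 11.504569053649902), 4.536698818206787) [130.2 145.2 151.2]
scene sil 5251 [289.5, 216.8] 0.58 [114.2 116.8 119.9]
  top 55 [636.9   9.4 187.1] ((654.4029541015625, 2.320317268371582), (23.671463012695312, 90.5677719116211), 87.48424530029297)
side top rect ((587.2015380859375, 76.03567504882812), (207.96861267089844, 312.6300048828125), 2.9108378887176514) z 116.31462482245252
side fin 140 ((591.0650634765625, 10.132917404174805), (50.764896392822266, 17.785127639770508), 6.158596515655518) [129.2 145.  152.9]
side sil 2786 [334.0, 175.3] 0.95 [113.2 117.4 128.3]
  top 79 [590.3  10.9 149. ] ((590.9662475585938, 10.122262954711914), (50.37837219238281, 17.785127639770508), 6.158596515655518)
[686.3  93.4 118. ] [691.5 -75.8 118. ] -88.23798176950073
[483.  145.9 118. ] [495.3 -64.9 118. ] -86.6605647101667
[495.1  89.4 118. ] [681.7  99.7 118. ] 3.161266101123197
[506.8 -78.2 118. ] [693.2 -70.3 118. ] 2.419432540620976
```

View pics/w1.png

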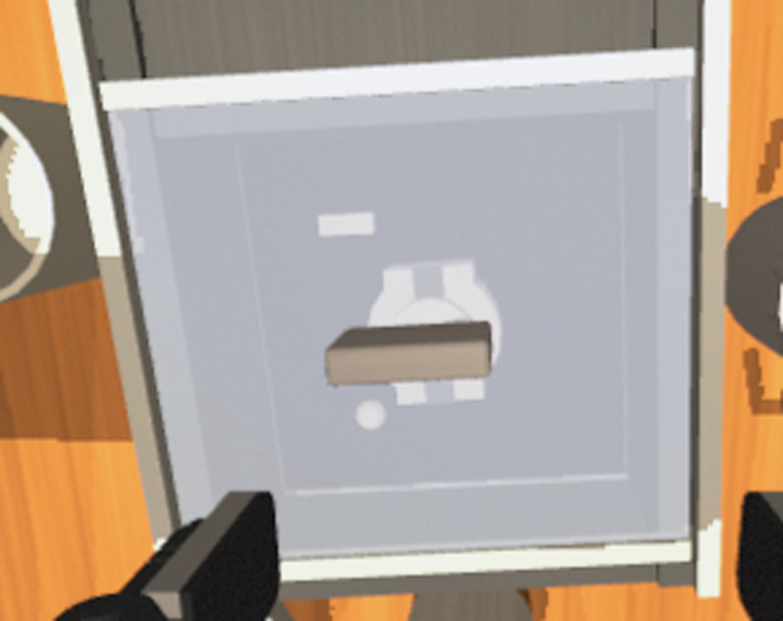

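The grinder's yaw is about 3.0° from all three views, and the fin is at about (594.5, 10.1), top at 150. I'll turn the tool −87°, putting its y along the track, and move it above the fin.

Request:
{"method": "servo_tool", "body": {"increments": [{"slide": [-0.139,0.046,-0.2],"turn": [0,0,-0.92],"hand": 1},{"slide": [-0.139,0.046,-0.2],"turn": [0,0,-0.92],"hand": 1},{"slide": [-0.139,0.046,-0.2],"turn": [0,0,-0.92],"hand": 1},{"slide": [-0.139,0.046,-0.2],"turn": [0,0,-0.92],"hand": 1},{"slide": [-0.139,0.046,-0.2],"turn": [0,0,-0.92],"hand": 1},{"slide": [-0.139,0.046,-0.2],"turn": [0,0,-0.92],"hand": 1},{"slide": [-0.139,0.046,-0.2],"turn": [0,0,-0.92],"hand": 1},{"slide": [-0.139,0.046,-0.2],"turn": [0,0,-0.92],"hand": 1},{"slide": [-0.139,0.046,-0.2],"turn": [0,0,-0.92],"hand": 1},{"slide": [-0.139,0.046,-0.2],"turn": [0,0,-0.92],"hand": 1},{"slide": [-0.139,0.046,-0.2],"turn": [0,0,-0.92],"hand": 1},{"slide": [0,0,0],"turn": [0,0,0],"hand": 1},{"slide": [0,0,0],"turn": [0,0,0],"hand": 1}]}}

```text
clock: 3.7
position: [594.5, 10.3, 187.4]
eef_rot: [180.0, -0.0, 3.3]
ft_force: [-0.0, -0.5, 0.2]
finger_gap: 1.001
grip_force: 0.0
```

Request:
{"method": "servo_tool", "body": {"increments": [{"slide": [0,0,-0.8],"turn": [0,0,-0.03],"hand": 1},{"slide": [0,0,-0.8],"turn": [0,0,0],"hand": 1},{"slide": [0,0,-0.8],"turn": [0,0,0],"hand": 0.6},{"slide": [0,0,-0.75],"turn": [0,0,0],"hand": 0.4},{"slide": [0,0,0],"turn": [0,0,0],"hand": 0},{"slide": [0,0,0],"turn": [0,0,0],"hand": 0},{"slide": [0,0,0],"turn": [0,0,0],"hand": 0},{"slide": [0,0,0],"turn": [0,0,0],"hand": 0},{"slide": [0,0,0],"turn": [0,0,0],"hand": 0},{"slide": [0,0,0],"turn": [0,0,0],"hand": 0}], "grip_force": 40}}

```text
clock: 4.7
position: [594.9, 10.0, 125.2]
eef_rot: [-180.0, -0.1, 2.8]
ft_force: [-1.3, -0.6, 7.6]
finger_gap: 0.135
grip_force: 40.1
```

Request:
{"method": "servo_tool", "body": {"increments": [{"slide": [-0.02,0.3,0.07],"turn": [0,0,0],"hand": 0},{"slide": [-0.037,0.7,0],"turn": [0,0,0],"hand": 0},{"slide": [-0.052,1,0],"turn": [0,0,0],"hand": 0},{"slide": [-0.052,1,0],"turn": [0,0,0],"hand": 0},{"slide": [-0.052,1,0],"turn": [0,0,0],"hand": 0},{"slide": [-0.052,1,0],"turn": [0,0,0],"hand": 0},{"slide": [-0.052,1,0],"turn": [0,0,0],"hand": 0},{"slide": [-0.026,0.5,0],"turn": [0,0,0],"hand": 0},{"slide": [-0.013,0.25,0],"turn": [0,0,0],"hand": 0},{"slide": [0,0,0],"turn": [0,0,0],"hand": 0},{"slide": [0,0,0],"turn": [0,0,0],"hand": 0}]}}

```text
clock: 5.8
position: [587.5, 145.8, 125.3]
eef_rot: [-180.0, -0.0, 2.8]
ft_force: [6.2, 2.5, -13.9]
finger_gap: 0.134
grip_force: 42.2
```

Request:
{"method": "servo_tool", "body": {"increments": [{"slide": [-0.005,0.2,-0.045],"turn": [0,0,0],"hand": 0},{"slide": [-0.005,0.2,0],"turn": [0,0,0],"hand": 0},{"slide": [-0.005,0.2,0],"turn": [0,0,0],"hand": 0},{"slide": [0,0,0],"turn": [0,0,0],"hand": 0},{"slide": [0,0,0],"turn": [0,0,0],"hand": 0}]}}

```text
clock: 6.3
position: [586.8, 158.1, 125.2]
eef_rot: [-179.9, -0.0, 2.8]
ft_force: [-3.2, 1.5, 5.4]
finger_gap: 0.127
grip_force: 44.8
```

Request:
{"method": "servo_tool", "body": {"increments": [{"slide": [-0.008,0.2,0],"turn": [0,0,0],"hand": 0},{"slide": [-0.008,0.2,0],"turn": [0,0,0],"hand": 0},{"slide": [0,0,0],"turn": [0,0,0],"hand": 0},{"slide": [0,0,0],"turn": [0,0,0],"hand": 0}]}}

```text
clock: 6.7
position: [586.4, 166.2, 125.2]
eef_rot: [-179.9, 0.0, 2.8]
ft_force: [-4.3, 0.3, 6.0]
finger_gap: 0.129
grip_force: 44.9
```

Request:
{"method": "servo_tool", "body": {"increments": [{"slide": [-0.008,0.15,0],"turn": [0,0,0],"hand": 0},{"slide": [-0.008,0.15,0],"turn": [0,0,0],"hand": 0},{"slide": [0,0,0],"turn": [0,0,0],"hand": 0},{"slide": [0,0,0],"turn": [0,0,0],"hand": 0}]}}

```text
clock: 7.1
position: [586.3, 166.9, 125.2]
eef_rot: [179.8, 0.1, 2.6]
ft_force: [-6.5, -23.7, 13.2]
finger_gap: 0.133
grip_force: 46.2
```

The guard is at its open end stop, with −24 N of reaction. I'll unload, release, rise, and move aside to look into the well.

Request:
{"method": "servo_tool", "body": {"increments": [{"slide": [0,-0.25,0],"turn": [0,0,0.02],"hand": 0},{"slide": [0,0,0.03],"turn": [0,0,0],"hand": 0.5},{"slide": [0,0,0],"turn": [0,0,0],"hand": 1},{"slide": [0,0,0],"turn": [0,0,0],"hand": 1},{"slide": [0,0,0],"turn": [0,0,0],"hand": 1},{"slide": [0,0,0.5],"turn": [0,0,0],"hand": 1},{"slide": [0,0,1],"turn": [0,0,0],"hand": 1},{"slide": [0,0,1],"turn": [0,0,0],"hand": 1},{"slide": [-0.28,-0.95,0.35],"turn": [0,0,0],"hand": 1},{"slide": [-0.28,-0.95,0.35],"turn": [0,0,0],"hand": 1},{"slide": [-0.28,-0.95,0.35],"turn": [0,0,0],"hand": 1},{"slide": [-0.28,-0.95,0.35],"turn": [0,0,0],"hand": 1},{"slide": [-0.28,-0.95,0.35],"turn": [0,0,0],"hand": 1},{"slide": [-0.28,-0.95,0.35],"turn": [0,0,0],"hand": 1},{"slide": [-0.28,-0.95,0.35],"turn": [0,0,0],"hand": 1},{"slide": [-0.28,-0.95,0.35],"turn": [0,0,0],"hand": 1},{"slide": [-0.28,-0.95,0.35],"turn": [0,0,0],"hand": 1},{"slide": [0,0,0],"turn": [0,0,0],"hand": 1},{"slide": [0,0,0],"turn": [0,0,0],"hand": 1}]}}

```text
clock: 9.0
position: [535.7, -5.5, 238.6]
eef_rot: [-180.0, -0.0, 2.9]
ft_force: [1.0, 1.7, 0.8]
finger_gap: 0.999
grip_force: 0.0
```

Run:
```python
from h import *
np.set_printoptions(precision=1,suppress=True)
print(observe()['position'],observe()['eef_rot'])
import pickle
for n in ['wrist','scene','side']:
    p=cam(n)
    pickle.dump({k:v for k,v in p.items()},open(f'{n}2.pkl','wb'))
    for t in ['ring_axis','adjuster_axis','dome_stud','bar_stud','guard_handle']:
        for r in find_in(p,t)[:1]: print(n,t,np.array(r['xy']),round(r['confidence'],2),bydepth(p,r['xy']))
    if n=='wrist':
        save(p,'w2.png')
        P=cloud(p)
        fin=P[(P[:,2]>125)&(P[:,2]<155)&(P[:,1]>100)&(P[:,1]<200)]
        print('fin',len(fin),fin.mean(0) if len(fin) else '')
        for lo,hi in [(74,78),(66,73),(98,107)]:
            q=P[(P[:,2]>lo)&(P[:,2]<hi)&(abs(P[:,0]-596)<60)&(abs(P[:,1])<60)]
            if len(q)>5: print(lo,hi,len(q),q.mean(0),cv2.minAreaRect(q[:,:2].astype(np.float32)))
```

```text
[535.7  -5.5 238.6] [-180.    -0.     2.9]
wrist ring_axis [320.1 116. ] 0.62 [608.2  -3.2  80.1]
wrist adjuster_axis [312.3 129.5] 0.96 [595.    3.7 103.5]
wrist bar_stud [279.2 160.7] 0.7 [554.5  43.4  36. ]
wrist guard_handle [131.5 118.4] 0.9 [596.9 161.4 123.8]
fin 2113 [586.7 162.9 143.3]
66 73 1323 [595.7   2.   70.6] ((594.7160034179688, 2.4007511138916016), (53.09742736816406, 55.60943603515625), 3.572787046432495)
98 107 524 [595.1   2.3 103.2] ((593.5160522460938, 1.868952751159668), (38.65100860595703, 13.01481819152832), 15.472346305847168)
scene adjuster_axis [284.  218.9] 0.69 [604.7  -3.  100.1]
scene guard_handle [353.6 197. ] 0.83 [595.3 157.4 117. ]
side ring_axis [332.1 209.9] 0.66 [557.6 162.7 140.6]
side adjuster_axis [333.1 178.8] 0.54 [595.4   7.9  96.5]
side guard_handle [333.1 209.7] 0.58 [559.5 144.4 119.8]
```

View pics/w2.png

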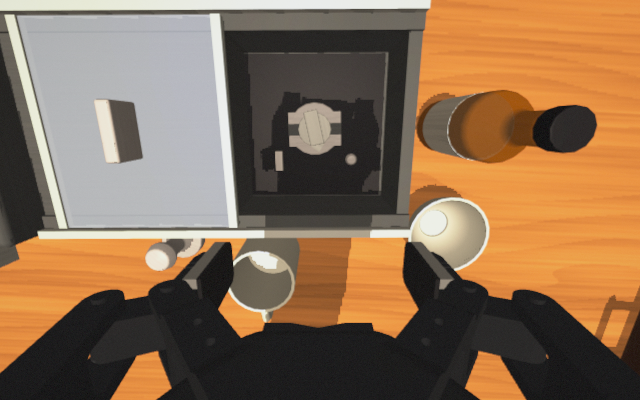

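The well is in clear view. The adjuster is at about (314,128) with its nose downward, the dome stud at (351,159) on the grinder's right, and the bar stud at (279,160). I'll refine the dome stud and cross-check the wrist calibration on the fin.

Run:
```python
from h import *
import pickle
np.set_printoptions(precision=1,suppress=True)
L=lambda n:pickle.load(open(n+'2.pkl','rb'))
w,s,d=L('wrist'),L('scene'),L('side')
P=cloud(w)
q=P[(P[:,2]>147)&(P[:,2]<155)&(P[:,1]>100)&(P[:,1]<200)]; print('fin top',len(q),q.mean(0),cv2.minAreaRect(q[:,:2].astype(np.float32)))
g=cv2.cvtColor(w['img'],cv2.COLOR_RGB2GRAY)
c=g[150:169,342:361].astype(float); print(c.astype(int)[::2,::2])
m=np.zeros(g.shape,bool); m[150:169,342:361]=c>90
v,u=np.nonzero(m); xy=(u.mean(),v.mean()); print('dome px',xy,m.sum(),atz(w,xy,34),bydepth(w,xy)); 
K=cloud(w,m); print('dome cloud',K.mean(0),K[:,2].min(),K[:,2].max())
D=atz(w,xy,34)
for n,p in [('scene',s),('side',d)]:
    print(n,proj(p,D),proj(p,[595,2.3,103]))
    Q=cloud(p); q=Q[(Q[:,2]>98)&(Q[:,2]<107)&(abs(Q[:,0]-595)<35)&(abs(Q[:,1]-2)<35)]
    if len(q)>5: print('adj top',len(q),q.mean(0),cv2.minAreaRect(q[:,:2].astype(np.float32)))
    x,y=map(int,proj(p,[585,-5,60])); cv2.imwrite(f'pics/c_{n}.png',cv2.resize(p['img'][y-25:y+25,x-35:x+35,::-1],None,fx=8,fy=8,interpolation=cv2.INTER_CUBIC))
a=cv2.imread('pics/c_scene.png');b=cv2.imread('pics/c_side.png')
x,y=315,140; wv=cv2.resize(w['img'][y-50:y+50,x-70:x+70,::-1],(560,400),interpolation=cv2.INTER_CUBIC)
o=np.vstack([cv2.resize(np.hstack([a,b]),(800,286)),cv2.resize(wv,(434,310))[:, :] if False else cv2.copyMakeBorder(cv2.resize(wv,(434,310)),0,0,0,366,cv2.BORDER_CONSTANT)])
cv2.imwrite('pics/crops2.png',o)
```

```text
fin top 1071 [586.6 165.1 149.9] ((585.967041015625, 165.8662567138672), (49.987552642822266, 13.971186637878418), 3.7935500144958496)
[[ 36  37  37  34  38  35  35  37  35  35]
 [ 39  40  36  34  37  33  36  32  37  37]
 [ 37  30  38  83 115 108  63  34  37  35]
 [ 33  38  93 130 161 160 129  56  34  37]
 [ 35  34 106 158 163 159 151  80  35  35]
 [ 37  34 103 151 155 155 151  79  34  35]
 [ 37  37  79 137 151 151 124  50  34  37]
 [ 39  36  34  73  95  84  51  36  35  34]
 [ 34  35  36  27  36  36  34  37  34  37]
 [ 35  34  37  36  36  34  35  34  38  32]]
dome px (np.float64(350.5), np.float64(158.72727272727272)) 88 [561.1 -43.3  34. ] [561.4 -43.   36.5]
dome cloud [561.3 -43.   36.1] 33.131178270316184 38.837247421950224
scene (np.float64(266.3025784249566), np.float64(222.65702292476468)) (np.float64(285.4678432405629), np.float64(214.1482538384895))
adj top 88 [597.6   0.5 102.6] ((595.5484008789062, 0.19909381866455078), (38.792232513427734, 13.620136260986328), 17.126361846923828)
side (np.float64(347.63661957356493), np.float64(183.23183845532012)) (np.float64(333.73538268725395), np.float64(176.03218463686488))
adj top 47 [590.4   1.7 102.7] ((588.9775390625, 1.3385858535766602), (36.46460723876953, 20.040191650390625), 7.601934909820557)
```

View pics/crops2.png

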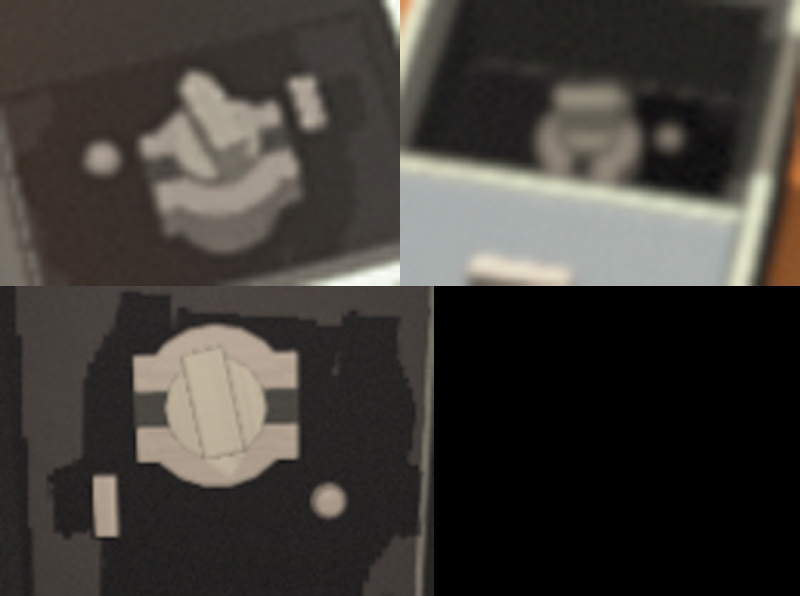

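The dome is at (561.2, −43.2), 56.6 mm from the axis at (595, 2.3), so the nose must point 53.3° CCW from world −x; it is now at about 15.5°. Next I'll descend onto the ring.

Request:
{"method": "servo_tool", "body": {"increments": [{"slide": [0.593,0.078,-0.88],"turn": [0,0,0],"hand": 1},{"slide": [0.593,0.078,-0.88],"turn": [0,0,0],"hand": 1},{"slide": [0.593,0.078,-0.88],"turn": [0,0,0],"hand": 1},{"slide": [0.593,0.078,-0.88],"turn": [0,0,0],"hand": 1},{"slide": [0.593,0.078,-0.88],"turn": [0,0,0],"hand": 1},{"slide": [0,0,-0.7],"turn": [0,0,0],"hand": 1},{"slide": [0,0,-0.7],"turn": [0,0,0],"hand": 1},{"slide": [0,0,-0.7],"turn": [0,0,0],"hand": 1},{"slide": [0,0,-0.7],"turn": [0,0,0],"hand": 1},{"slide": [0,0,-0.7],"turn": [0,0,0],"hand": 1},{"slide": [0,0,-0.7],"turn": [0,0,0],"hand": 1},{"slide": [0,0,0],"turn": [0,0,0],"hand": 1},{"slide": [0,0,0],"turn": [0,0,0],"hand": 1}]}}

```text
clock: 11.2
position: [595.2, 2.8, 66.3]
eef_rot: [180.0, 0.0, 2.9]
ft_force: [0.4, 0.4, -0.2]
finger_gap: 0.998
grip_force: 0.0
```

Request:
{"method": "servo_tool", "body": {"increments": [{"slide": [0,-0.025,-0.5],"turn": [0,0,0],"hand": 1},{"slide": [0,0,-0.5],"turn": [0,0,0],"hand": 1},{"slide": [0,0,-0.35],"turn": [0,0,0],"hand": 0.9},{"slide": [0,0,0],"turn": [0,0,0],"hand": 0.75},{"slide": [0,0,0],"turn": [0,0,0],"hand": 0.68},{"slide": [0,0,0],"turn": [0,0,0],"hand": 0.5},{"slide": [0,0,0],"turn": [0,0,0],"hand": 0.4},{"slide": [0,0,0],"turn": [0,0,0],"hand": 0.4},{"slide": [0,0,0],"turn": [0,0,0],"hand": 0.4}], "grip_force": 50}}

```text
clock: 12.1
position: [595.1, 1.0, 39.7]
eef_rot: [179.9, 0.0, 2.9]
ft_force: [-3.4, -7.1, 2.0]
finger_gap: 0.647
grip_force: 52.9
```

```bash
python3 -c "
from rig import *
s=observe();print(s['position'],s['eef_rot'],s['moment'],s['ft_force'])"
```

```text
[595.08157284   1.01097099  39.7422093 ] [1.79929063e+02 1.29931783e-02 2.88645685e+00] [-1.6717066   0.62992687  0.24605262] [-3.4182984  -7.06087102  1.97773926]
```

Request:
{"method": "servo_tool", "body": {"increments": [{"slide": [0,-0.06,0],"turn": [0,0,0],"hand": 0.4},{"slide": [0,0,0],"turn": [0,0,0.3],"hand": 0.4},{"slide": [0,0,0],"turn": [0,0,0.6],"hand": 0.4},{"slide": [0,0,0],"turn": [0,0,0.6],"hand": 0.4},{"slide": [0,0,0],"turn": [0,0,0.6],"hand": 0.4},{"slide": [0,0,0],"turn": [0,0,0.6],"hand": 0.4},{"slide": [0,0,0],"turn": [0,0,0.6],"hand": 0.4},{"slide": [0,0,0],"turn": [0,0,0.6],"hand": 0.4},{"slide": [0,0,0],"turn": [0,0,0.6],"hand": 0.4},{"slide": [0,0,0],"turn": [0,0,0.6],"hand": 0.4},{"slide": [0,0,0],"turn": [0,0,0.15],"hand": 0.4},{"slide": [0,0,0],"turn": [0,0,0],"hand": 0.4},{"slide": [0,0,0],"turn": [0,0,0],"hand": 0.4}]}}

```text
clock: 13.4
position: [595.1, 1.0, 39.7]
eef_rot: [-180.0, 0.0, 48.0]
ft_force: [-5.5, -2.4, 7.6]
finger_gap: 0.644
grip_force: 53.7
```

```bash
python3 -c "
from rig import *
s=observe();print(s['position'],s['eef_rot'],s['moment'],s['ft_force'],s['finger_gap'])"
```

```text
[595.13578502   1.0000246   39.68332693] [-1.79995804e+02  1.64800534e-02  4.79504200e+01] [-0.57467803  0.93799047  0.21011486] [-5.4978471  -2.35180262  7.59158502] 0.6444608121067552
```

Request:
{"method": "servo_tool", "body": {"increments": [{"slide": [0,0,0],"turn": [0,0,0],"hand": 0.8},{"slide": [0,0,0],"turn": [0,0,0],"hand": 1},{"slide": [0,0,0],"turn": [0,0,0],"hand": 1},{"slide": [0,0,0],"turn": [0,0,0],"hand": 1},{"slide": [0,0,0.5],"turn": [0,0,0],"hand": 1},{"slide": [0,0,1],"turn": [0,0,0],"hand": 1},{"slide": [0,0,1],"turn": [0,0,0],"hand": 1},{"slide": [0,0,1],"turn": [0,0,-0.7],"hand": 1},{"slide": [0,0,0],"turn": [0,0,-0.8],"hand": 1},{"slide": [0,0,0],"turn": [0,0,-0.8],"hand": 1},{"slide": [0,0,0],"turn": [0,0,-0.8],"hand": 1},{"slide": [0,0,0],"turn": [0,0,-0.68],"hand": 1},{"slide": [0,0,0],"turn": [0,0,0],"hand": 1},{"slide": [0,0,0],"turn": [0,0,0],"hand": 1}]}}

```text
clock: 14.8
position: [595.4, 1.4, 109.8]
eef_rot: [-180.0, -0.0, 15.8]
ft_force: [0.1, -0.5, 0.8]
finger_gap: 1.002
grip_force: 0.0
```

Run:
```python
from h import *
np.set_printoptions(precision=1,suppress=True)
print(observe()['position'],observe()['eef_rot'])
a=cam('wrist'); b=cam('scene')
for n,p in [('wrist',a),('scene',b)]:
    P=cloud(p); near=(abs(P[:,0]-595)<32)&(abs(P[:,1]-1)<32)
    for lo,hi in [(66,73),(98,106)]:
        q=P[near&(P[:,2]>lo)&(P[:,2]<hi)]
        if len(q)>5: print(n,lo,len(q),q.mean(0),cv2.minAreaRect(q[:,:2].astype(np.float32)))
x,y=map(int,proj(b,[585,-5,60]));
cv2.imwrite('pics/s3.png',np.vstack([cv2.resize(b['img'][y-35:y+35,x-60:x+60,::-1],(480,280),interpolation=cv2.INTER_CUBIC),cv2.resize(a['img'][:,:,::-1],(480,300))]))
```

```text
[595.4   1.4 109.8] [-180.    -0.    15.8]
wrist 66 2923 [600.3   3.9  70.6] ((594.9761962890625, 2.2575225830078125), (54.79606628417969, 56.221275329589844), 49.20597457885742)
wrist 98 1361 [596.5   2.6 103.2] ((593.9046630859375, 1.8981208801269531), (39.07369613647461, 12.997775077819824), 16.145877838134766)
scene 66 231 [603.7   0.2  70.2] ((596.4088134765625, 0.4180183410644531), (54.08921432495117, 56.987266540527344), 48.828617095947266)
scene 98 82 [598.2   0.6 103. ] ((597.0059814453125, 0.21967601776123047), (37.11195755004883, 13.344738960266113), 15.23472785949707)
```

View pics/s3.png

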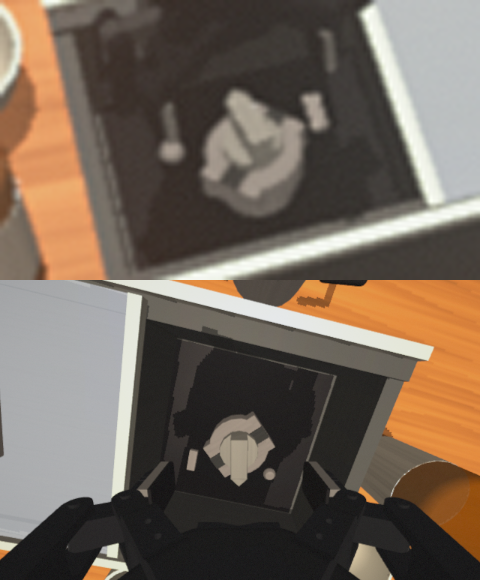

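The ring has loosened by 45.6° by vision, and the bar is at about 16°. Now I'll pinch the adjuster bar.

Request:
{"method": "servo_tool", "body": {"increments": [{"slide": [-0.01,-0.015,-0.7],"turn": [0,0,0],"hand": 1},{"slide": [0,0,-0.7],"turn": [0,0,0],"hand": 0.6},{"slide": [0,0,0],"turn": [0,0,0],"hand": 0.3},{"slide": [0,0,0],"turn": [0,0,0],"hand": 0},{"slide": [0,0,0],"turn": [0,0,0],"hand": 0},{"slide": [0,0,0],"turn": [0,0,0],"hand": 0},{"slide": [0,0,0],"turn": [0,0,0],"hand": 0},{"slide": [0,0,0],"turn": [0,0,0],"hand": 0}], "grip_force": 50}}

```text
clock: 15.7
position: [595.3, 1.0, 81.9]
eef_rot: [-180.0, -0.0, 15.6]
ft_force: [-1.2, 1.1, 6.2]
finger_gap: 0.14
grip_force: 51.3
```

```bash
python3 -c "
from rig import *
s=observe();print(s['position'],s['eef_rot'],s['moment'],s['ft_force'],s['finger_gap'])"
```

```text
[595.30909652   1.0059553   81.86690637] [-1.79997721e+02 -4.16416479e-02  1.55754932e+01] [ 0.11350801  0.41538334 -0.06916735] [-1.18773449  1.13807638  6.21025066] 0.139628963298717
```

Request:
{"method": "servo_tool", "body": {"increments": [{"slide": [0,0,0],"turn": [0,0,0.3],"hand": 0},{"slide": [0,0,0],"turn": [0,0,0.6],"hand": 0},{"slide": [0,0,0],"turn": [0,0,0.6],"hand": 0},{"slide": [0,0,0],"turn": [0,0,0.6],"hand": 0},{"slide": [0,0,0],"turn": [0,0,0.6],"hand": 0},{"slide": [0,0,0],"turn": [0,0,0.6],"hand": 0},{"slide": [0,0,0],"turn": [0,0,0.6],"hand": 0},{"slide": [0,0,0],"turn": [0,0,0.5],"hand": 0},{"slide": [0,0,0],"turn": [0,0,0],"hand": 0},{"slide": [0,0,0],"turn": [0,0,0],"hand": 0}]}}

```text
clock: 16.7
position: [595.2, 1.1, 81.9]
eef_rot: [180.0, -0.0, 53.4]
ft_force: [-2.6, 0.8, 6.3]
finger_gap: 0.142
grip_force: 51.5
```

```bash
python3 -c "
from rig import *
s=observe();print(s['position'],s['eef_rot'],s['moment'],s['ft_force'],s['finger_gap'])"
```

```text
[595.22957632   1.13290791  81.85561273] [ 1.79990497e+02 -3.30857339e-02  5.34119835e+01] [0.27009932 0.53772421 0.12087118] [-2.64567865  0.8254411   6.27258358] 0.14161368436150523
```

Request:
{"method": "servo_tool", "body": {"increments": [{"slide": [0,0,0],"turn": [0,0,0],"hand": 0.4},{"slide": [0,0,0],"turn": [0,0,0],"hand": 1},{"slide": [0,0,0],"turn": [0,0,0],"hand": 1},{"slide": [0,0,0],"turn": [0,0,0],"hand": 1},{"slide": [0,0,0.7],"turn": [0,0,0],"hand": 1},{"slide": [0,0,1],"turn": [0,0,0],"hand": 1},{"slide": [0,0,1],"turn": [0,0,0],"hand": 1},{"slide": [-0.5,-0.5,1],"turn": [0,0,-0.3],"hand": 1},{"slide": [-0.5,-0.5,1],"turn": [0,0,-0.3],"hand": 1},{"slide": [-0.5,-0.5,1],"turn": [0,0,0],"hand": 1},{"slide": [0,0,0],"turn": [0,0,0],"hand": 1},{"slide": [0,0,0],"turn": [0,0,0],"hand": 1}]}}

```text
clock: 17.9
position: [565.3, -29.0, 196.3]
eef_rot: [179.9, -0.1, 48.2]
ft_force: [0.7, -0.1, -1.1]
finger_gap: 0.997
grip_force: 0.0
```

```bash
cat > meas.py <<'E'
from h import *
np.set_printoptions(precision=2,suppress=True)
print(observe()['position'],observe()['eef_rot'])
def run(names,tag):
  for n in names:
    p=cam(n); save(p,f'{tag}_{n}.png')
    P=cloud(p); near=(abs(P[:,0]-595)<32)&(abs(P[:,1]-1)<32)
    ring=None
    for lo,hi in [(66,73),(98,106)]:
        q=P[near&(P[:,2]>lo)&(P[:,2]<hi)]
        if len(q)<6: continue
        r=cv2.minAreaRect(q[:,:2].astype(np.float32)); print(n,lo,len(q),r)
        if lo==66: rc=np.array(r[0])
        else: bc=np.array(r[0])
    g=cv2.cvtColor(p['img'],cv2.COLOR_RGB2GRAY)
    u,v=map(int,proj(p,[561.2,-43.5,34])); k=max(6,int(11*p['fx']/np.linalg.norm(p['c2w'][:3,3]-[561,-43,34])*1.0)); 
    c=g[v-k:v+k+1,u-k:u+k+1].astype(float); t=(np.percentile(c,10)+c.max())/2
    m=(c>t).astype(np.uint8); kk,l,st,ce=cv2.connectedComponentsWithStats(m); i=1+np.argmax(st[1:,4])
    d=atz(p,(ce[i][0]+u-k,ce[i][1]+v-k),34)[:2]; print(n,'dome',d,'px',ce[i]+[u-k,v-k],'n',st[i,4])
    for nm,a in [('ring',rc)]:
        e=a-d; print('  dir from ring',np.degrees(np.arctan2(e[1],e[0])),np.linalg.norm(e))
    e=bc-d; print('  bar centre minus ring',bc-rc,' dir from bar centre',np.degrees(np.arctan2(e[1],e[0])))
E
python3 -c "
from meas import *
run(['wrist','scene'],'m4')"
```

```text
[565.31 -29.04 196.32] [179.94  -0.06  48.22]
wrist 66 1676 ((594.8312377929688, 2.26824951171875), (53.92084884643555, 55.58194351196289), 49.76621627807617)
wrist 98 683 ((594.00048828125, 0.8222637176513672), (38.68694305419922, 12.973401069641113), 53.585655212402344)
wrist dome [561.12 -43.33] px [323.88 197.34] n 101
  dir from ring 53.51926887598135 56.7084507960878
  bar centre minus ring [-0.83 -1.45]  dir from bar centre 53.31970970061744
scene 66 223 ((596.4375, 0.7696456909179688), (54.803932189941406, 57.85548782348633), 51.011688232421875)
scene 98 92 ((596.3451538085938, -0.5988006591796875), (38.131736755371094, 15.018777847290039), 54.669673919677734)
scene dome [562.03 -45.49] px [265.43 223.17] n 23
  dir from ring 53.35613381958191 57.655393431011305
  bar centre minus ring [-0.09 -1.37]  dir from bar centre 52.60310015110359
```

View pics/m4_wrist.png

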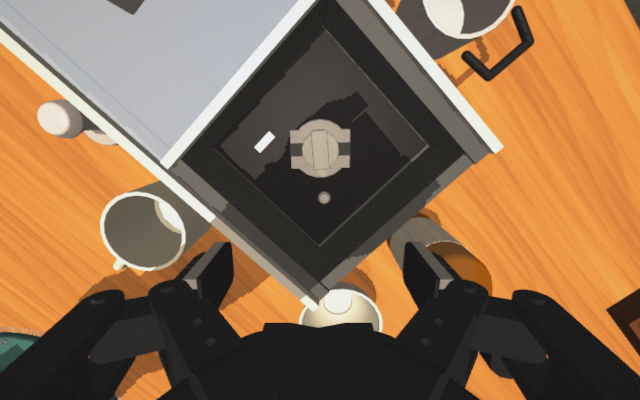

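The nose is at 53.6° and the dome at 53.4–53.5° from two views, so the nose points straight at the dome. Next I'll re-grip the ring and tighten it.

Request:
{"method": "servo_tool", "body": {"increments": [{"slide": [0.298,0.3,-0.86],"turn": [0,0,0],"hand": 1},{"slide": [0.298,0.3,-0.86],"turn": [0,0,0],"hand": 1},{"slide": [0.298,0.3,-0.86],"turn": [0,0,0],"hand": 1},{"slide": [0.298,0.3,-0.86],"turn": [0,0,0],"hand": 1},{"slide": [0.298,0.3,-0.86],"turn": [0,0,0],"hand": 1},{"slide": [0,0,0],"turn": [0,0,0],"hand": 1},{"slide": [0,0,-0.6],"turn": [0,0,0],"hand": 1},{"slide": [0,0,-0.6],"turn": [0,0,0],"hand": 1},{"slide": [0,0,-0.6],"turn": [0,0,0],"hand": 1},{"slide": [0,0,0],"turn": [0,0,0],"hand": 1},{"slide": [0,0,0],"turn": [0,0,0],"hand": 1}]}}

```text
clock: 19.1
position: [594.7, 0.8, 73.3]
eef_rot: [-180.0, 0.0, 48.2]
ft_force: [0.3, -0.0, 0.4]
finger_gap: 0.999
grip_force: 0.0
```

Request:
{"method": "servo_tool", "body": {"increments": [{"slide": [0.015,0.01,-0.6],"turn": [0,0,0],"hand": 1},{"slide": [0,0,-0.6],"turn": [0,0,0],"hand": 1},{"slide": [0,0,-0.45],"turn": [0,0,0],"hand": 0.9},{"slide": [0,0,0],"turn": [0,0,0],"hand": 0.75},{"slide": [0,0,0],"turn": [0,0,0],"hand": 0.68},{"slide": [0,0,0],"turn": [0,0,0],"hand": 0.5},{"slide": [0,0,0],"turn": [0,0,0],"hand": 0.4},{"slide": [0,0,0],"turn": [0,0,0],"hand": 0.4},{"slide": [0,0,0],"turn": [0,0,0],"hand": 0.4}], "grip_force": 50}}

```text
clock: 20.0
position: [595.2, 1.1, 40.6]
eef_rot: [180.0, -0.0, 48.2]
ft_force: [-3.1, -0.3, 2.8]
finger_gap: 0.642
grip_force: 54.2
```

```bash
python3 -c "
from rig import *
s=observe();print(s['position'],s['eef_rot'],s['moment'],s['ft_force'],s['finger_gap'])"
```

```text
[595.16478055   1.089567    40.62208886] [ 1.79998052e+02 -3.40131034e-03  4.82311586e+01] [-0.05115009  0.64371666  0.07497105] [-3.07861987 -0.30472603  2.83584697] 0.6416798976616198
```

Request:
{"method": "servo_tool", "body": {"increments": [{"slide": [0,0,0],"turn": [0,0,-0.3],"hand": 0.4},{"slide": [0,0,0],"turn": [0,0,-0.6],"hand": 0.4},{"slide": [0,0,0],"turn": [0,0,-0.6],"hand": 0.4},{"slide": [0,0,0],"turn": [0,0,-0.6],"hand": 0.4},{"slide": [0,0,0],"turn": [0,0,-0.6],"hand": 0.4},{"slide": [0,0,0],"turn": [0,0,-0.6],"hand": 0.4},{"slide": [0,0,0],"turn": [0,0,-0.6],"hand": 0.4},{"slide": [0,0,0],"turn": [0,0,-0.6],"hand": 0.4},{"slide": [0,0,0],"turn": [0,0,-0.5],"hand": 0.4},{"slide": [0,0,0],"turn": [0,0,0],"hand": 0.4},{"slide": [0,0,0],"turn": [0,0,0],"hand": 0.4}]}}

```text
clock: 21.1
position: [595.2, 1.0, 40.6]
eef_rot: [180.0, -0.0, 5.4]
ft_force: [-3.1, -1.3, 5.7]
finger_gap: 0.646
grip_force: 54.3
```

```bash
python3 -c "
from rig import *
s=observe();print(s['position'],s['eef_rot'],s['moment'],s['ft_force'],s['finger_gap'])"
```

```text
[595.22546662   0.96818076  40.61063058] [ 1.79992873e+02 -1.18190126e-02  5.37728264e+00] [-0.24752468  0.64370951 -0.22002815] [-3.09323231 -1.29633482  5.70839887] 0.6456752963100985
```

Request:
{"method": "servo_tool", "body": {"increments": [{"slide": [0,0,0],"turn": [0,0,-0.15],"hand": 0.4},{"slide": [0,0,0],"turn": [0,0,-0.15],"hand": 0.4},{"slide": [0,0,0],"turn": [0,0,-0.15],"hand": 0.4},{"slide": [0,0,0],"turn": [0,0,0],"hand": 0.4},{"slide": [0,0,0],"turn": [0,0,0],"hand": 0.4}]}}

```text
clock: 21.6
position: [595.3, 1.0, 40.6]
eef_rot: [180.0, -0.0, 1.6]
ft_force: [-2.7, -2.0, 5.8]
finger_gap: 0.647
grip_force: 55.4
```

```bash
python3 -c "
from rig import *
s=observe();print(s['position'],s['eef_rot'],s['moment'],s['ft_force'],s['finger_gap'])"
```

```text
[595.26570532   1.02507763  40.63192846] [ 1.79989484e+02 -1.47554089e-02  1.56736043e+00] [-0.24726084  0.65826859  0.70973972] [-2.65376845 -2.01345659  5.76441123] 0.6466339111448725
```

Request:
{"method": "servo_tool", "body": {"increments": [{"slide": [0,0,0],"turn": [0,0,-0.12],"hand": 0.4},{"slide": [0,0,0],"turn": [0,0,-0.12],"hand": 0.4},{"slide": [0,0,0],"turn": [0,0,0],"hand": 0.4},{"slide": [0,0,0],"turn": [0,0,0],"hand": 0.4}]}}

```text
clock: 22.0
position: [595.6, 1.0, 40.6]
eef_rot: [180.0, -0.1, -0.5]
ft_force: [-0.3, -4.2, 4.3]
finger_gap: 0.646
grip_force: 65.8
```

```bash
python3 -c "
from rig import *
s=observe();print(s['position'],s['eef_rot'],s['moment'],s['ft_force'],s['finger_gap'])"
```

```text
[595.58124927   1.02017216  40.64224401] [ 1.79976890e+02 -5.09194759e-02 -4.83078787e-01] [-0.74729287 -0.09688542  2.86795281] [-0.3103544  -4.23810016  4.32792029] 0.6456251798392462
```

The end stop is firm, with the moment up to 2.9 N m. I'll ease, release, rise, and verify.

Request:
{"method": "servo_tool", "body": {"increments": [{"slide": [0,0,0],"turn": [0,0,0.12],"hand": 0.4},{"slide": [0,0,0],"turn": [0,0,0],"hand": 0.75},{"slide": [0,0,0],"turn": [0,0,0],"hand": 1},{"slide": [0,0,0],"turn": [0,0,0],"hand": 1},{"slide": [0,0,0],"turn": [0,0,0],"hand": 1},{"slide": [0,0,0.5],"turn": [0,0,0],"hand": 1},{"slide": [0,0,1],"turn": [0,0,0],"hand": 1},{"slide": [0,0,1],"turn": [0,0,0],"hand": 1},{"slide": [0,0,1],"turn": [0,0,0.3],"hand": 1},{"slide": [-0.5,0,1],"turn": [0,0,0],"hand": 1},{"slide": [-0.6,0,1],"turn": [0,0,0],"hand": 1},{"slide": [-0.6,0,1],"turn": [0,0,0],"hand": 1},{"slide": [-0.6,0,1],"turn": [0,0,0],"hand": 1},{"slide": [0,0,0.5],"turn": [0,0,0],"hand": 1},{"slide": [0,0,0],"turn": [0,0,0],"hand": 1},{"slide": [0,0,0],"turn": [0,0,0],"hand": 1}]}}

```text
clock: 23.6
position: [549.4, 1.2, 200.0]
eef_rot: [-180.0, 0.0, 2.9]
ft_force: [-0.5, -0.4, 0.6]
finger_gap: 1.004
grip_force: 0.0
```

```bash
python3 -c "
from meas import *
run(['wrist','scene'],'m5')
p=cam('wrist');P=cloud(p)
q=P[(P[:,2]>147)&(P[:,2]<155)&(P[:,1]>100)&(P[:,1]<200)]; print('fin top',len(q),cv2.minAreaRect(q[:,:2].astype(np.float32)))
"
```

```text
[549.38   1.22 199.97] [-179.99    0.01    2.94]
wrist 66 1645 ((594.9489135742188, 2.1139564514160156), (54.369659423828125, 55.77191162109375), 1.86803138256073)
wrist 98 678 ((594.0350952148438, 0.9988956451416016), (38.780357360839844, 12.938920974731445), 53.61217498779297)
wrist dome [560.97 -43.72] px [359.9  175.83] n 99
  dir from ring 53.451801428688086 57.051932661716066
  bar centre minus ring [-0.91 -1.12]  dir from bar centre 53.524028273558585
scene 66 218 ((600.2606811523438, 0.5635051727294922), (48.22119140625, 55.675567626953125), 2.1619255542755127)
scene 98 89 ((596.0617065429688, 0.4493827819824219), (38.694305419921875, 14.949590682983398), 56.54637145996094)
scene dome [562.03 -45.49] px [265.43 223.17] n 23
  dir from ring 50.30060075839194 59.85691549098878
  bar centre minus ring [-4.2  -0.11]  dir from bar centre 53.46674493428022
fin top 1488 ((586.293701171875, 165.69383239746094), (49.0657958984375, 13.483044624328613), 3.0023040771484375)
```

The ring is tight, the nose is at 53.6° and the dome at 53.5°, so both are still right. Now to the guard handle.

Request:
{"method": "servo_tool", "body": {"increments": [{"slide": [0.1,0.5,0],"turn": [0,0,0],"hand": 1},{"slide": [0.21,0.95,0],"turn": [0,0,0],"hand": 1},{"slide": [0.21,0.95,0],"turn": [0,0,0],"hand": 1},{"slide": [0.21,0.95,0],"turn": [0,0,0],"hand": 1},{"slide": [0.21,0.95,0],"turn": [0,0,0],"hand": 1},{"slide": [0.21,0.95,0],"turn": [0,0,0],"hand": 1},{"slide": [0.21,0.95,0],"turn": [0,0,0],"hand": 1},{"slide": [0.21,0.95,0],"turn": [0,0,0],"hand": 1},{"slide": [0.21,0.95,0],"turn": [0,0,0],"hand": 1},{"slide": [0,0.175,0],"turn": [0,0,0],"hand": 1},{"slide": [0,0,-0.8],"turn": [0,0,0],"hand": 1},{"slide": [0,0,-1],"turn": [0,0,0],"hand": 1},{"slide": [0,0,-1],"turn": [0,0,0],"hand": 0.6},{"slide": [0,0,-0.85],"turn": [0,0,0],"hand": 0.4},{"slide": [0,0,0],"turn": [0,0,0],"hand": 0},{"slide": [0,0,0],"turn": [0,0,0],"hand": 0},{"slide": [0,0,0],"turn": [0,0,0],"hand": 0},{"slide": [0,0,0],"turn": [0,0,0],"hand": 0},{"slide": [0,0,0],"turn": [0,0,0],"hand": 0}], "grip_force": 40}}

```text
clock: 25.65
position: [585.3, 166.6, 128.5]
eef_rot: [-180.0, -0.1, 2.9]
ft_force: [-1.7, -0.2, 7.3]
finger_gap: 0.13
grip_force: 40.1
```

Request:
{"method": "servo_tool", "body": {"increments": [{"slide": [0.016,-0.3,0],"turn": [0,0,0],"hand": 0},{"slide": [0.037,-0.7,0],"turn": [0,0,0],"hand": 0},{"slide": [0.052,-1,0],"turn": [0,0,0],"hand": 0},{"slide": [0.052,-1,0],"turn": [0,0,0],"hand": 0},{"slide": [0.052,-1,0],"turn": [0,0,0],"hand": 0},{"slide": [0.052,-1,0],"turn": [0,0,0],"hand": 0},{"slide": [0.052,-1,0],"turn": [0,0,0],"hand": 0},{"slide": [0.052,-1,0],"turn": [0,0,0],"hand": 0},{"slide": [0.037,-0.7,0],"turn": [0,0,0],"hand": 0},{"slide": [0.016,-0.3,0],"turn": [0,0,0],"hand": 0},{"slide": [0,0,0],"turn": [0,0,0],"hand": 0},{"slide": [0,0,0],"turn": [0,0,0],"hand": 0}]}}

```text
clock: 26.85
position: [594.1, 6.0, 128.5]
eef_rot: [180.0, -0.1, 2.9]
ft_force: [1.7, -1.3, 9.6]
finger_gap: 0.132
grip_force: 40.4
```

Request:
{"method": "servo_tool", "body": {"increments": [{"slide": [0.01,-0.2,0],"turn": [0,0,0],"hand": 0},{"slide": [0.01,-0.2,0],"turn": [0,0,0],"hand": 0},{"slide": [0.01,-0.2,0],"turn": [0,0,0],"hand": 0},{"slide": [0,0,0],"turn": [0,0,0],"hand": 0},{"slide": [0,0,0],"turn": [0,0,0],"hand": 0}]}}

```text
clock: 27.35
position: [594.6, -3.1, 128.5]
eef_rot: [-179.9, -0.1, 3.0]
ft_force: [0.9, 11.3, 10.1]
finger_gap: 0.133
grip_force: 41.2
```

Request:
{"method": "servo_tool", "body": {"increments": [{"slide": [0.006,-0.12,0],"turn": [0,0,0],"hand": 0},{"slide": [0,0,0],"turn": [0,0,0],"hand": 0},{"slide": [0,0,0],"turn": [0,0,0],"hand": 0}]}}

```text
clock: 27.65
position: [594.6, -3.2, 128.5]
eef_rot: [-179.7, -0.1, 3.2]
ft_force: [-1.8, 22.6, 11.3]
finger_gap: 0.13
grip_force: 41.4
```

Request:
{"method": "servo_tool", "body": {"increments": [{"slide": [0,0.19,0],"turn": [0,0,0],"hand": 0},{"slide": [0,0,0],"turn": [0,0,0],"hand": 0.4},{"slide": [0,0,0],"turn": [0,0,0],"hand": 1},{"slide": [0,0,0],"turn": [0,0,0],"hand": 1},{"slide": [0,0,0],"turn": [0,0,0],"hand": 1},{"slide": [0,0,0.5],"turn": [0,0,0],"hand": 1},{"slide": [0,0,1],"turn": [0,0,0],"hand": 1},{"slide": [0,0,1],"turn": [0,0,0],"hand": 1},{"slide": [-0.6,0,1],"turn": [0,0,0],"hand": 1},{"slide": [-1,0,1],"turn": [0,0,0],"hand": 1},{"slide": [-1,0,0.5],"turn": [0,0,0],"hand": 1},{"slide": [0,0,0],"turn": [0,0,0],"hand": 1},{"slide": [0,0,0],"turn": [0,0,0],"hand": 1}]}}

```text
clock: 28.95
position: [542.1, -3.9, 228.1]
eef_rot: [-180.0, -0.1, 2.9]
ft_force: [-0.1, 0.4, 0.0]
finger_gap: 1.001
grip_force: 0.0
```

```bash
python3 -c "
from h import *
p=cam('wrist');P=cloud(p);save(p,'w6.png')
q=P[(P[:,2]>147)&(P[:,2]<155)&(P[:,1]>-60)&(P[:,1]<60)&(abs(P[:,0]-595)<40)]; print('fin top',len(q),q.mean(0),cv2.minAreaRect(q[:,:2].astype(np.float32)))
"
```

```text
fin top 1042 [595.96041564  -1.34548398 150.25640958] ((595.229736328125, -1.5540566444396973), (49.758731842041016, 11.76416015625), 2.7128005027770996)
```

View pics/w6.png

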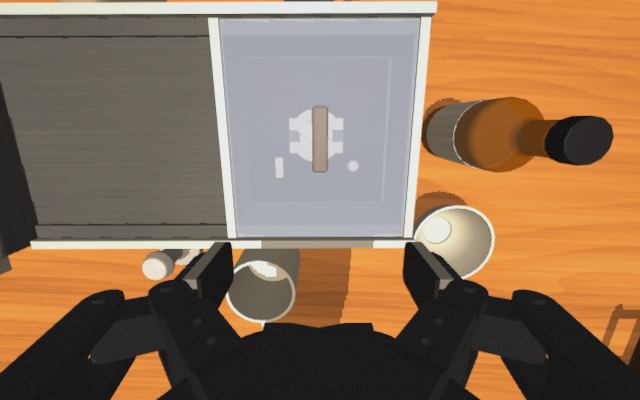

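The guard is fully shut: the fin at (320,139) has travelled exactly 170 mm between the stops. The bystanders in this view (mug, tamper, bowl, bottle) look undisturbed. I'll hand the job in.

```bash
python3 -c "
from rig import *
print(job_done())"
```

```text
the job is handed in; nothing more can be done
None
```

I handed the job in at about 29 s on the robot's clock: the guard was opened to its stop, the lock ring slackened about 45°, the adjuster's nose set at the dome stud (within about half a degree in the wrist view), the ring tightened to its stop and the guard shut to its stop. The last wrist view shows nothing around the grinder disturbed; the jar, milk jug and spoon were not in it. `job_done()` returned no verdict.

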